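# Seat the blender spares tray on the lower tray

## Robot

A 7-joint arm with a two-finger parallel gripper is mounted at the origin on the work surface. World frame = base frame: x ahead of the robot, y to its left, z up, the work surface at z = 0. Lengths are in m, angles in rad, forces in N, time in s.
With the tool pointing down it reaches from about 0.35 to 0.9 m from the base axis. Payload 7.2 kg.
Tool frame: the origin (TCP) lies at the very end of the fingers, on their centre line; the grasp point (between the pads) lies 19 mm behind it; z points along the fingers, y is the direction in which the jaws open and shut (so a half turn about z gives the same grasp; the last joint's range is limited). The gripper opens to 85 mm and grips with 20 to 120 N. Pads are 22 mm wide; open, the fingers measure 114 mm over their backs; the gripper's body (76 mm by 85 mm) begins 54 mm behind the grasp point. The pads swing forward as they close: fully open they stand 13 mm farther back than shut.
Start: joints at [1.25, 0.411, -0.013, 1.596, 0.006, 1.134, -0.082], TCP at [0.156, -0.605, 0.205] pointing down, gripper open.
Joint ranges: [-2.95, 2.95], [-0.29, 1.99], [-1.47, 1.44], [0.14, 2.54], [-1.03, 4.17], [0.13, 1.85], [-2.86, 2.86]. Speed limits (rad/s): [2.39, 2.39, 3.01, 3.01, 3.14, 3.14, 3.14].

## Interface

Orientations are given as a rotation vector (axis times angle).
In Python, from bench import telemetry, optics, workorder gives the robot as it stands. The module is installed in compiled form; this text tells all that it offers.
- The arm moves only by the tool step_arm, never from a script. Its argument "rows" is text: rows parted by semicolons, each of 7 numbers parted by spaces: the shift along the tool's x, y, z as a fraction of full scale, then the turn, a rotation vector about the tool's x, y, z as a fraction of full scale, then the gripper's target within -1 to 1 (fully open at 1, half-way at 0, shut at -1). A call has 1 to 8 rows; each row shifts and turns the commanded pose from where the row before left it, along the tool's axes as they then stand; what a row does not reach is not made up. Full scale, the value 1, is 50 cm for a shift and 2 rad for a turn. A row lasts 1/12 s, in which the tool goes at most 41.7 mm and 7.16 degrees, less where a joint would pass 70% of its speed; a pose out of reach is approached as far as the arm can. A call with a number of a shift or a turn outside -1 to 1 is refused whole. A call with a gripper value outside its range is refused whole. The fingers move at their own pace and stop on an object; "newtons" is the grip in N (left out, the last holds). Time passes only in rows, so rows that do not move let the fingers close. It gives the time, the measured TCP pose, the force and the opening at its end, in the units of the state.
- telemetry.read_state(): the state, without advancing time (a new reading comes with each control period).
- optics.camera(name): name is "scene" or "top" or "wrist"; returns a dict with "color" (384x512x3 uint8, red, green, blue), "K" (3x3 intrinsics, pixels), "k1" (the pictures are not rectified: a ray, as slopes to the right and down, at radius r is drawn at 1 + k1 r^2 times it, then the intrinsics apply), "rvec" (rotation vector, rad) and "tvec" (3), from world to camera coordinates, as OpenCV has them. Camera axes: x right, y down, z forward; pixel columns grow to the right and rows downward; lengths in m; the calibration is good to about 2 mm. A picture is of the moment at which its call begins. There is no depth.
- workorder.sign_off(): hands the job in, once; it reports no verdict.
The state is a dict: "time": time; "joint_positions": joint angles; "joint_velocities": joint speeds; "tau": joint torques, N m; "ee_pos": TCP position; "orientation": TCP orientation; "wrist_force": force on the tool from outside, world axes, zero at the start; "ft_torque": the same for the moment, N m; "finger_gap": finger opening in m.
Only numpy, scipy, OpenCV 4.12 (cv2) and the standard library are available. Lean on these libraries where they do the work, as an engineer would, in place of code of your own. Each camera call takes 0.05 s, during which the arm holds its last target. There are 200 camera calls.

## Task

Take the orange spares tray, which has a carrying handle, and lower it onto the grey tray, feeling for the four sockets with light pressure until all its corner lugs drop in and it sits level and fully home. Keep hold of it until it is home, then let go and move clear; do not ram or tip the tray, and leave the mug, the jar, the spanner and the hex key where they are.

Things in the scene. Friction and masses are not known exactly. Their poses are not given: they have to be found in the camera images.
- tray_handle (a point): Centre of the black handle bar of the loose orange spares tray (0.3 to 0.65 kg, evenly loaded). Bar 126 mm long (x), 20 wide (y), 22 high (z up), on posts at x = +-58 mm; 40 mm free below it between the posts. Tray 170 x 150 mm (x, y); wall rim 48 mm below this point, underside 90 mm below, lug tips 102 mm below. It stands on its lugs and fits either way round (half a turn).
- tray_mid (a point): Centre of the orange tray's body, 33 mm above the lug tips and 69 mm below the handle centre; axes as the handle's. Four round black lugs stand under the tray at x = +-65, y = +-58 mm, 13 mm in diameter and 12 mm long below the underside, the last 2 mm tapered to 10 mm.
- runner: Fixed aluminium plate 290 x 100 x 12 mm, spanning x = -127 to +163 mm of this frame, on the counter, z up. The grey lower tray (210 x 150 mm, axes as this frame) is clamped on it, too stiff to move: its centre is at y = 0 and anywhere from x = +4 to +32 mm of this frame, different each time and NOT given by the reading: feel or look for it.
- rail_plane (a point): Point straight above the runner's origin at the height of the lower tray's rail tops, z = 62 mm. The rails (along x, 34 mm wide, at y = +-58) have flat tops and each two sockets, 16 mm (x) by 19 mm (y), 18 deep, 1 mm chamfers, at x = +-65 mm from the lower tray's centre. Handle centre: 164 mm high with lugs standing on the rails, 152 mm fully home. Over 40 N of push harms the trays.
- mug: White ceramic mug, 82 mm wide, 95 mm tall, with a handle; origin under its centre. Leave alone.
- jar: Orange twist-cap jar, 72 mm wide, 100 mm tall; origin under its centre. Leave alone.
- spanner: Short aluminium spanner, 130 mm long (its x axis), lying flat on the counter; origin under its middle. Leave alone.
- hexkey: Steel L-shaped hex key, 100 mm long (its x axis), 6 mm thick, lying flat on the counter; origin under the middle of the long arm. Leave alone.
Mind the look-alikes: they are no part of the job. What is shaped like the part that bears tray_handle but blue is not meant.

How it is judged:
By the outcome, as a careful person would: the job done as asked, in the order asked, and still so for the second after the job is handed in, with the robot touching nothing.
It also fails if it takes over 58 s, if anything falls off the work surface, if the arm or the gripper's body presses on something with over 40 N, if the wrist force passes 120 N, or if a joint passes its speed limit or range.

## Working session

There is one attempt and no reset: what is moved stays moved. The work goes in short steps, Python scripts to look and compute and a tool call to move; the robot and the scene stay as the last step left them, time stands still between calls to the robot, and variables do not carry over. Pictures are saved under pics/ and viewed, about 8 in all and at most 12, crops included, and the job is handed in when it is done.

Besides the shell and the picture viewer there is one more tool, called after "Emit:" as name(argument=value, ...) on one line, values as JSON. step_arm: Moves the arm, as the interface text tells. Shift numbers are shares of 50 cm and turn numbers shares of 2 rad, none past 1 either way. Its arguments: {"type":"object","properties":{"rows":{"type":"string"},"newtons":{"type":"number"}},"required":["rows"]}

```bash
mkdir -p pics; cat > h.py <<'E'
import numpy as np, cv2
from bench import telemetry, optics, workorder
def snap(name,f):
    c=optics.camera(name); cv2.imwrite(f"pics/{f}.png",c["color"][:,:,::-1]); np.save(f"pics/{f}.npy",{k:c[k] for k in("K","k1","rvec","tvec","color")},allow_pickle=True); return c
def load(f): return np.load(f"pics/{f}.npy",allow_pickle=True).item()
def ray(c,u,v):
    K=np.array(c["K"]);d=np.array([(u-K[0,2])/K[0,0],(v-K[1,2])/K[1,1]]);s=d.copy()
    for _ in range(30): s=d/(1+c["k1"]*(s@s))
    R=cv2.Rodrigues(np.array(c["rvec"],float))[0];return -R.T@np.array(c["tvec"]).ravel(),R.T@np.array([*s,1])
def at(c,u,v,z):
    o,d=ray(c,u,v);return o+d*(z-o[2])/d[2]
def proj(c,p):
    R=cv2.Rodrigues(np.array(c["rvec"],float))[0];q=R@np.array(p)+np.array(c["tvec"]).ravel();s=q[:2]/q[2];s=s*(1+c["k1"]*(s@s));K=np.array(c["K"])
    return s[0]*K[0,0]+K[0,2],s[1]*K[1,1]+K[1,2]
def tri(*cs):
    A=0;b=0
    for c,u,v in cs:
        o,d=ray(c,u,v);d=d/np.linalg.norm(d);P=np.eye(3)-np.outer(d,d);A=A+P;b=b+P@o
    return np.linalg.solve(A,b)
E
python3 - <<'E'
from h import *
a=snap("top","t0")["color"];b=snap("scene","s0")["color"]
cv2.imwrite("pics/t0b.png",cv2.resize(a,(800,600),interpolation=2)[:,:,::-1]);cv2.imwrite("pics/s0b.png",cv2.resize(b,(800,600),interpolation=2)[:,:,::-1])
s=telemetry.read_state();print(s)
E
```

```text
{'time': 0.1, 'joint_positions': array([ 1.24978511,  0.41183008, -0.01272089,  1.59696905,  0.00561391,
        1.13435144, -0.08221761]), 'joint_velocities': array([ 2.01736791e-03, -1.87887756e-03, -6.91613789e-05, -1.63144409e-03,
       -2.23032245e-03,  1.79285463e-03,  2.10794850e-05]), 'tau': array([ 3.11579548e-03, -6.01826191e+01,  6.84813950e-01, -3.00088084e+01,
        1.41390745e-02,  6.42813960e-03,  1.55040806e-05]), 'ee_pos': array([ 0.15616115, -0.60465068,  0.20442728]), 'orientation': array([-3.11504425e+00, -3.95902491e-01,  4.82944406e-04]), 'wrist_force': array([-0.33383887, -0.45525118,  0.11756446]), 'ft_torque': array([-0.04521128,  0.0660006 , -0.01699954]), 'finger_gap': 0.08558851103773496}
```

View pics/t0b.png

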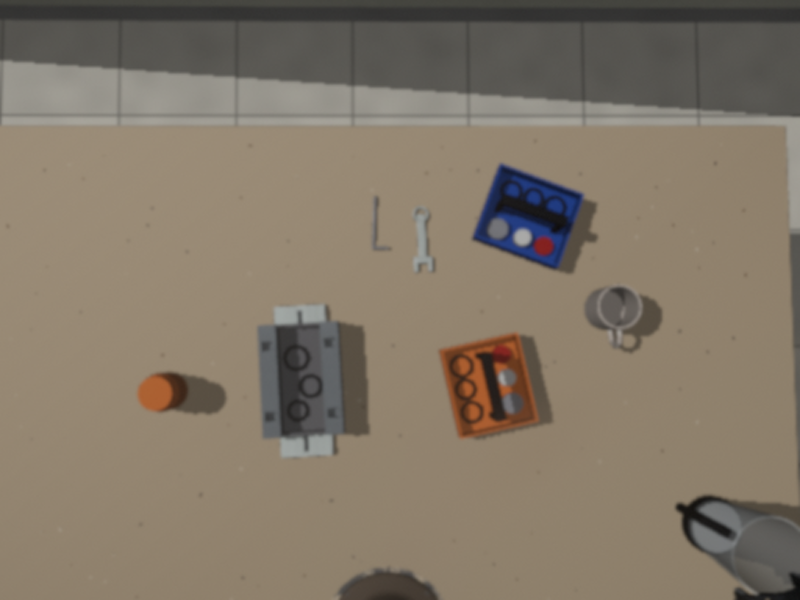

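View pics/s0b.png

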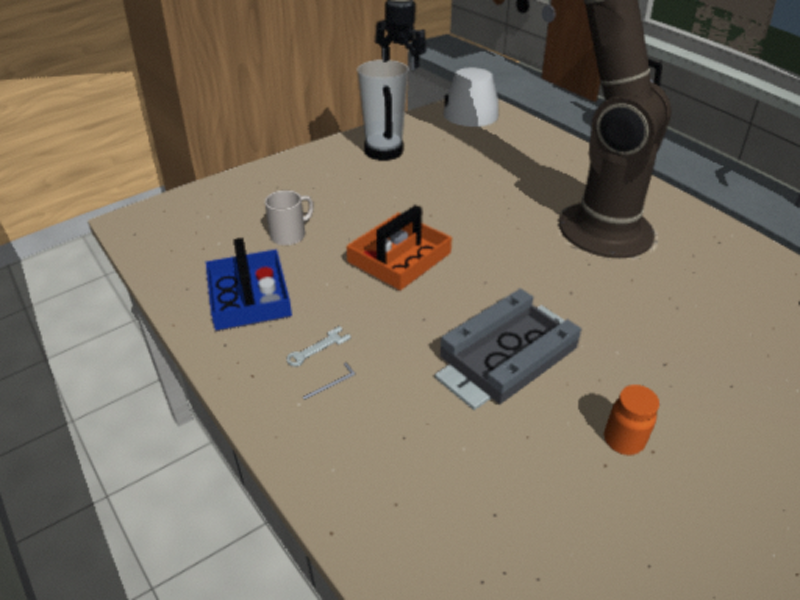

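The top view shows the orange tray with its black handle at (490,386), the blue look-alike at (528,212), and the orange jar at (162,392). The grey tray on its runner is at (302,380), with sockets near (265,346), (330,339), (268,416) and (331,412). Could be mistaken for the target: the blue tray (wrong colour) and the orange jar (no handle). I choose the tray at (490,386) and check it in a close crop.

```bash
python3 - <<'E'
from h import *
c=load("t0");im=c["color"][:,:,::-1]
a=im[208:286,276:352];b=im[190:298,158:228]
a=cv2.resize(a,(400,int(400*78/76)),interpolation=cv2.INTER_CUBIC);b=cv2.resize(b,(389,600),interpolation=cv2.INTER_CUBIC)
o=np.zeros((600,800,3),np.uint8);o[:a.shape[0],:400]=a;o[:,405:794]=b
cv2.imwrite("pics/crop1.png",o)
print(c["K"],c["k1"],ray(c,256,192))
E
```

```text
[[490.00412213   0.         252.17330419]
 [  0.         490.00412213 191.85515937]
 [  0.           0.           1.        ]] 0.008997612725231925 (array([0.54132611, 0.01210986, 1.49296726]), array([ 0.06036798, -0.02592313, -0.99787012]))
```

View pics/crop1.png

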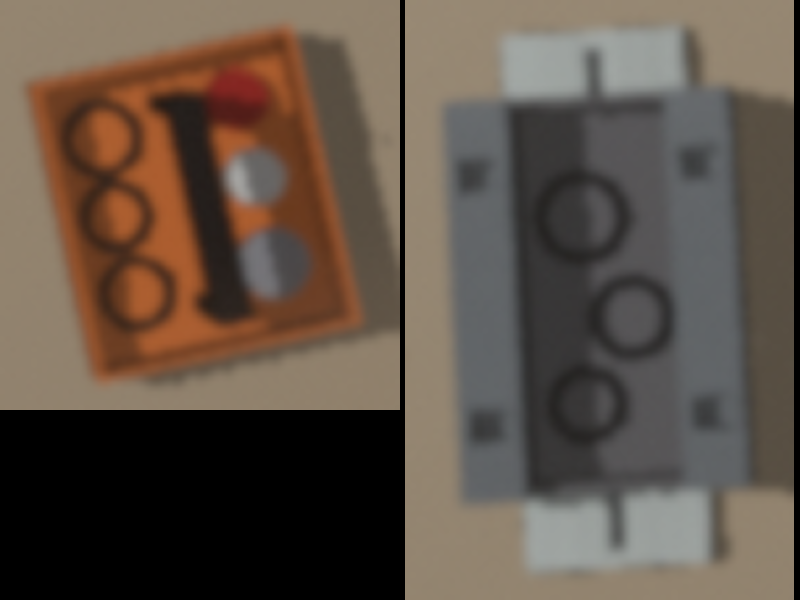

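The crop confirms an orange open tray with a black bar handle. Its rim corners are at (28,86), (292,28), (362,322) and (98,380). The four dark sockets of the grey tray are at (474,175), (698,162), (487,426) and (712,413).

```bash
python3 - <<'E'
from h import *
c=load("t0")
L=lambda x,y:((x+.5)/5.263-.5+276,(y+.5)/5.263-.5+208)
R=lambda x,y:((x-405+.5)/5.556-.5+158,(y+.5)/5.556-.5+190)
def rep(n,pts,z,f):
    q=np.array([at(c,*f(*p),z)[:2] for p in pts]);print(n,q.round(4).tolist(),"c",q.mean(0).round(4))
    return q
q=rep("orange",[(28,86),(292,28),(362,322),(98,380)],.054,L)
print(np.linalg.norm(np.roll(q,-1,0)-q,axis=1),np.degrees([np.arctan2(*(q[0]-q[3])[::-1]),np.arctan2(*(q[1]-q[2])[::-1])]))
h=rep("bar",[(189,100),(226,308)],.113,L);print(np.degrees(np.arctan2(*(h[0]-h[1])[::-1])))
s=rep("sock",[(474,175),(698,162),(712,413),(487,426)],.062,R)
print(np.linalg.norm(np.roll(s,-1,0)-s,axis=1),np.degrees([np.arctan2(*(s[0]-s[3])[::-1]),np.arctan2(*(s[1]-s[2])[::-1])]))
g=rep("grey",[(444,104),(730,90),(750,486),(462,502)],.062,R)
print(np.linalg.norm(np.roll(g,-1,0)-g,axis=1),np.degrees([np.arctan2(*(g[0]-g[3])[::-1]),np.arctan2(*(g[1]-g[2])[::-1])]))
r=rep("runner",[(502,38),(685,28),(710,562),(527,571)],.012,R)
print(np.linalg.norm(np.roll(r,-1,0)-r,axis=1),np.degrees([np.arctan2(*(r[0]-r[3])[::-1]),np.arctan2(*(r[1]-r[2])[::-1])]))
R0=cv2.Rodrigues(telemetry.read_state()["orientation"])[0];print(R0.round(4))
w=snap("wrist","w0");print(w["tvec"],ray(w,256,192))
E
```

```text
orange [[0.5342, -0.0978], [0.5658, -0.2459], [0.4025, -0.2823], [0.3716, -0.1352]] c [ 0.4685 -0.1903]
[0.15138217 0.16733686 0.15037564 0.16685039] [12.92921036 12.58167423]
bar [[0.5266, -0.1795], [0.416, -0.1978]] c [ 0.4713 -0.1886]
9.402175088798577
sock [[0.5443, 0.2254], [0.5504, 0.1084], [0.4198, 0.1011], [0.4139, 0.218]] c [0.4821 0.1632]
[0.11714379 0.1308388  0.11700484 0.13055589] [3.25268838 3.19117876]
grey [[0.5815, 0.2412], [0.5881, 0.0916], [0.382, 0.0814], [0.3749, 0.2307]] c [0.4816 0.1613]
[0.14975216 0.20639161 0.14950258 0.20687252] [2.91282884 2.84422072]
runner [[0.6186, 0.2181], [0.6236, 0.1188], [0.3361, 0.1053], [0.3321, 0.2034]] c [0.4776 0.1614]
[0.09935129 0.28781326 0.0981427  0.28683495] [2.929993   2.68828424]
[[ 9.682e-01  2.501e-01 -5.000e-04]
 [ 2.501e-01 -9.682e-01  1.400e-03]
 [-1.000e-04 -1.500e-03 -1.000e+00]]
[-0.62328653 -0.03384083  0.37823484] (array([ 0.22054821, -0.58799572,  0.37190376]), array([-0.27015803, -0.0545691 , -0.96142699]))
```

```bash
python3 - <<'E'
from h import *
c=load("t0");s=load("s0")
f=.64
print("jug base scene",at(s,385*f,148*f,0),"jug top if z",[at(s,385*f,68*f,z) for z in(.1,.15,.2,.25)])
print("tcp in top/scene px800",np.array(proj(c,[.156,-.605,.205]))/f,np.array(proj(s,[.156,-.605,.205]))/f)
print("top: at disk z0",at(c,715*f,525*f,0),at(c,715*f,525*f,.2))
E
```

```text
jug base scene [ 0.18226862 -0.63435485  0.        ] jug top if z [array([-0.02549745, -0.91816252,  0.1       ]), array([ 0.05185423, -0.81109045,  0.15      ]), array([ 0.12920591, -0.70401838,  0.2       ]), array([ 0.20655759, -0.59694631,  0.25      ])]
tcp in top/scene px800 [753.62384698 577.43885177] [398.98727095  79.37236054]
top: at disk z0 [ 0.19418072 -0.63200471  0.        ] [ 0.24068481 -0.54571821  0.2       ]
```

View pics/w0.png

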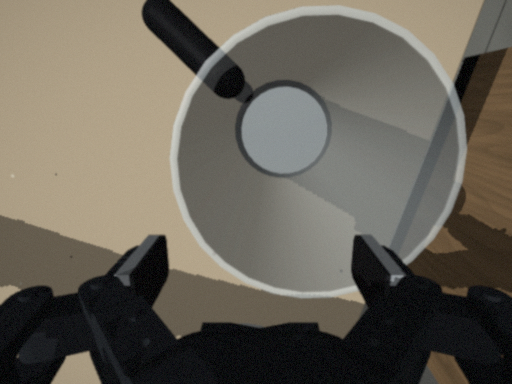

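The wrist view shows a glass jug right below the fingers, its rim circle centred near (320,150), so I lift straight up before travelling.

Emit:
step_arm(rows="0 0 -0.08 0 0 0 1; 0 0 -0.08 0 0 0.0157 1; 0 0 -0.08 0 0 0 1; 0 0 -0.04 0 0 0 1; 0.06 -0.05 0 0 0 0 1; 0.06 -0.05 0 0 0 0 1; 0.06 -0.05 0 0 0 0 1; 0.06 -0.05 0 0 0 0 1")

```text
time: 0.82
ee_pos: [0.252, -0.4796, 0.345]
orientation: [-3.122, -0.346, 0.0]
wrist_force: [0.4, -0.0, 0.7]
finger_gap: 0.0856
```

Emit:
step_arm(rows="0.06 -0.05 0 0 0 0 1; 0.06 -0.05 0 0 0 0 1; 0.06 -0.05 0 0 0 0 1; 0.06 -0.05 0 0 0 0 1; 0.06 -0.05 0 0 0 0 1; 0.06 -0.05 0 0 0 0 1; 0 0 0 0 0 0 1; 0 0 0 0 0 0 1")

```text
time: 1.48
ee_pos: [0.3953, -0.2933, 0.3452]
orientation: [-3.121, -0.355, -0.0]
wrist_force: [-1.5, -0.9, -0.7]
finger_gap: 0.0857
```

```bash
python3 - <<'E'
from h import *
s=telemetry.read_state();R=cv2.Rodrigues(s["orientation"])[0];print(s["time"],s["ee_pos"],np.degrees(np.arctan2(R[1,0],R[0,0])),R[2],s["wrist_force"])
w=snap("wrist","w1")
cv2.imwrite("pics/w1b.png",cv2.resize(w["color"],(800,600),interpolation=2)[:,:,::-1])
E
```

```text
1.4833 [ 0.39533383 -0.2932682   0.34515092] 12.977902230882764 [ 1.24633074e-04 -2.21691685e-04 -9.99999968e-01] [-1.49588998 -0.87768331 -0.73151612]
```

View pics/w1b.png

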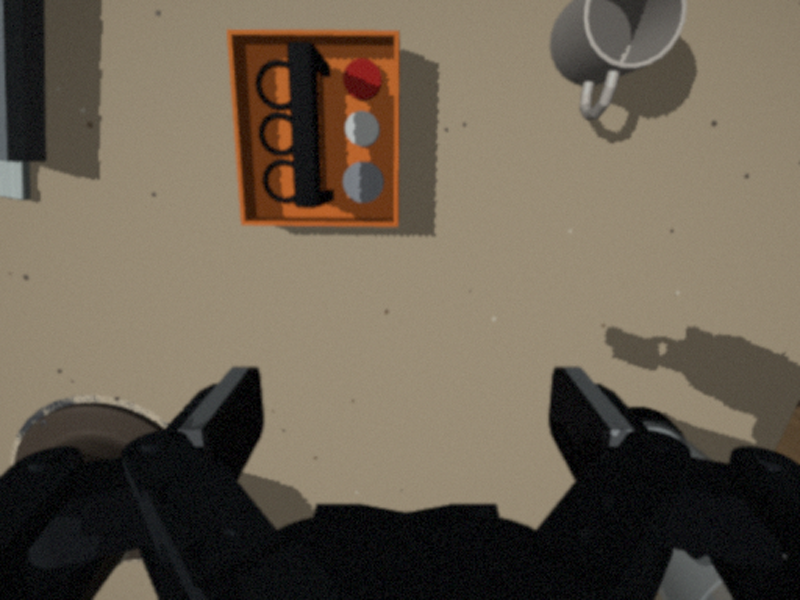

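The wrist view shows the orange tray with rim corners at about (228,31), (399,32), (399,226) and (243,226), and the bar running from (301,42) to (309,206).

```bash
python3 - <<'E'
from h import *
c=load("w1")
P=lambda x,y:((x+.5)*.64-.5,(y+.5)*.64-.5)
q=np.array([at(c,*P(*p),.054)[:2] for p in[(228,31),(399,32),(399,226),(243,226)]])
print(q.round(4),q.mean(0),np.linalg.norm(np.roll(q,-1,0)-q,axis=1),np.degrees([np.arctan2(*(q[0]-q[3])[::-1]),np.arctan2(*(q[1]-q[2])[::-1])]))
h=np.array([at(c,*P(*p),.113)[:2] for p in[(301,42),(309,206)]]);print(h,h.mean(0),np.linalg.norm(h[0]-h[1]),np.degrees(np.arctan2(*(h[0]-h[1])[::-1])))
h=np.array([at(c,*P(*p),.113)[:2] for p in[(289,42),(314,42),(319,206),(296,206)]]);print(h)
E
```

```text
[[ 0.5341 -0.1017]
 [ 0.566  -0.2467]
 [ 0.4022 -0.2838]
 [ 0.3689 -0.1385]] [ 0.46783836 -0.19265941] [0.14843691 0.16791464 0.14902947 0.16924644] [12.55202667 12.75338693]
[[ 0.5291683  -0.17974264]
 [ 0.40913861 -0.20727505]] [ 0.46915345 -0.19350885] 0.12314690879459624 12.91901729308875
[[ 0.52716614 -0.17083875]
 [ 0.53134074 -0.18938057]
 [ 0.41097521 -0.21530276]
 [ 0.4067513  -0.19683178]]
```

Emit:
step_arm(rows="0.047 -0.041 0 0 0 0.002 1; 0.047 -0.041 0 0 0 0 1; 0.047 -0.041 0 0 0 0 1; 0.047 -0.041 0 0 0 0 1; 0 0 0.08 0 0 0 1; 0 0 0.08 0 0 0 1; 0 0 0.08 0 0 0 1; 0 0 0.08 0 0 0 1")

```text
time: 2.2
ee_pos: [0.4672, -0.1968, 0.1836]
orientation: [3.122, 0.337, 0.0]
wrist_force: [0.6, -0.4, 0.2]
finger_gap: 0.0852
```

Emit:
step_arm(rows="0 0 0.04 0 0 0 1; 0 0 0.04 0 0 0 1; 0 0 0.03 0 0 0 1; 0 0 0.03 0 0 0 1;0 0 0.02 0 0 0 1;0 0 0.02 0 0 0 1; 0 0 0 0 0 0 1; 0 0 0 0 0 0 1")

```text
time: 2.87
ee_pos: [0.4678, -0.1955, 0.0951]
orientation: [-3.123, -0.34, 0.001]
wrist_force: [-0.8, 0.3, -0.7]
finger_gap: 0.0857
```

```bash
python3 - <<'E'
from h import *
s=telemetry.read_state();R=cv2.Rodrigues(s["orientation"])[0];print(s["time"],s["ee_pos"],np.degrees(np.arctan2(R[1,0],R[0,0])),s["wrist_force"])
E
```

```text
2.8667 [ 0.46779751 -0.19546898  0.09506757] 12.40859863818464 [-0.84835551  0.34645351 -0.74508518]
```

Emit:
step_arm(rows="0.004 -0.006 0.012 0 0 -0.003 1; 0 0 0.012 0 0 0 1; 0 0 0 0 0 0 1; 0 0 0 0 0 0 -1; 0 0 0 0 0 0 -1; 0 0 0 0 0 0 -1; 0 0 0 0 0 0 -1; 0 0 0 0 0 0 -1", newtons=80)

```text
time: 3.53
ee_pos: [0.4695, -0.1917, 0.0834]
orientation: [3.122, 0.35, 0.0]
wrist_force: [-0.3, -0.0, 0.1]
finger_gap: 0.026
```

Emit:
step_arm(rows="0 0 0 0 0 0 -1; 0 0 0 0 0 0 -1; 0 0 0 0 0 0 -1; 0 0 0 0 0 0 -1; 0 0 0 0 0 0 -1; 0 0 0 0 0 0 -1")

```text
time: 4.03
ee_pos: [0.4695, -0.1918, 0.0837]
orientation: [3.122, 0.35, 0.001]
wrist_force: [-1.2, 0.2, 5.8]
finger_gap: 0.016
```

Emit:
step_arm(rows="0 0 -0.01 0 0 0 -1; 0 0 -0.02 0 0 0 -1; 0 0 -0.03 0 0 0 -1; 0 0 -0.04 0 0 0 -1; 0 0 0 0 0 0 -1; 0 0 0 0 0 0 -1; 0 0 0 0 0 0 -1")

```text
time: 4.62
ee_pos: [0.4687, -0.1915, 0.1325]
orientation: [-3.122, -0.35, 0.001]
wrist_force: [-0.3, -0.3, -5.4]
finger_gap: 0.0162
```

```bash
python3 - <<'E'
from h import *
s=telemetry.read_state();R=cv2.Rodrigues(s["orientation"])[0];print(s["time"],s["ee_pos"],np.degrees(np.arctan2(R[1,0],R[0,0])),s["wrist_force"],s["ft_torque"],s["finger_gap"])
w=snap("wrist","w2");t=snap("scene","s2")
o=np.zeros((600,800,3),np.uint8);o[:300,:400]=cv2.resize(w["color"],(400,300));o[300:,:400]=cv2.resize(snap("top","t2")["color"],(400,300));o[:,400:]=cv2.resize(t["color"][90:240,200:300],(400,600),interpolation=2)
cv2.imwrite("pics/l2.png",o[:,:,::-1])
E
```

```text
4.6167 [ 0.46871906 -0.19148162  0.13247978] 12.794229033734203 [-0.27959998 -0.34890393 -5.41284806] [-0.00777814  0.07075249  0.03019093] 0.016213204131617948
```

View pics/l2.png

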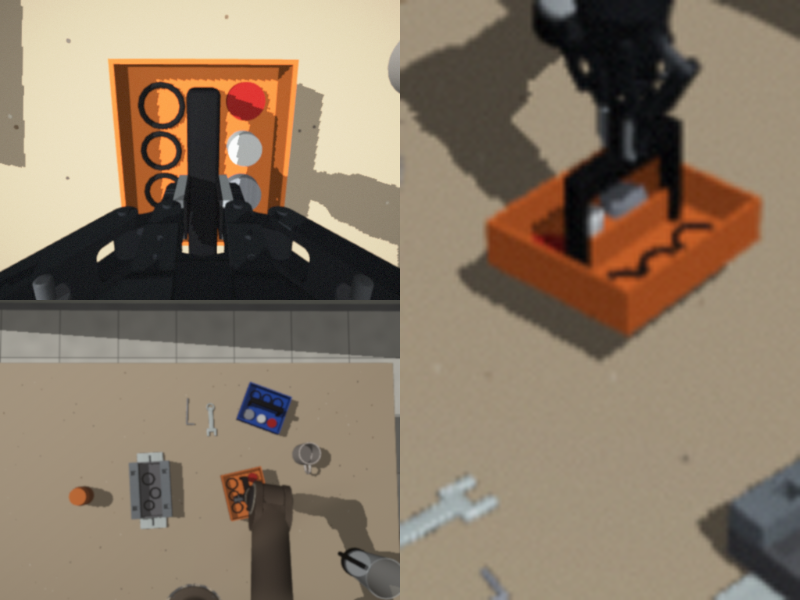

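The tray hangs level in the grip and weighs about 5.4 N. I lift it and turn it to the runner's yaw, then stop where the wrist camera can see past it to the grey tray.

Emit:
step_arm(rows="0 0 -0.06 0 0 0 -1; 0 0 -0.07 0 0 0 -1; 0 0 -0.07 0 0 0.02 -1; 0 0 -0.07 0 0 0.02 -1; 0 0 -0.07 0 0 0.02 -1; 0 0 -0.05 0 0 0.0255 -1; 0 0 -0.03 0 0 0 -1; 0 0 0 0 0 0 -1")

```text
time: 5.43
ee_pos: [0.4707, -0.1919, 0.346]
orientation: [3.138, 0.082, 0.007]
wrist_force: [0.3, 0.1, -5.2]
finger_gap: 0.0163
```

Emit:
step_arm(rows="-0.015 -0.026 0 0 0 0 -1; -0.03 -0.052 0 0 0 0 -1; -0.03 -0.052 0 0 0 0 -1; -0.03 -0.052 0 0 0 0 -1; -0.03 -0.052 0 0 0 0 -1; -0.03 -0.052 0 0 0 0 -1; -0.015 -0.026 0 0 0 0 -1; 0 0 0 0 0 0 -1")

```text
time: 6.1
ee_pos: [0.3691, -0.0376, 0.3419]
orientation: [-3.14, -0.089, 0.004]
wrist_force: [-0.5, -0.9, -5.5]
finger_gap: 0.0163
```

Emit:
step_arm(rows="0 0 0 0 0 0 -1; 0 0 0 0 0 0 -1; 0 0 0 0 0 0 -1; 0 0 0 0 0 0 -1")

```text
time: 6.43
ee_pos: [0.3715, -0.0412, 0.3426]
orientation: [-3.14, -0.08, 0.001]
wrist_force: [0.4, 0.4, -5.4]
finger_gap: 0.0162
```

```bash
python3 - <<'E'
from h import *
s=telemetry.read_state();R=cv2.Rodrigues(s["orientation"])[0];print(s["time"],s["ee_pos"],np.degrees(np.arctan2(R[1,0],R[0,0])),R[2],s["wrist_force"],s["ft_torque"],s["finger_gap"])
w=snap("wrist","w3");cv2.imwrite("pics/w3b.png",cv2.resize(w["color"],(800,600),interpolation=2)[:,:,::-1])
E
```

```text
6.4333 [ 0.37154455 -0.04123032  0.34264897] 2.9362938335991275 [-9.11380596e-04 -6.05983521e-04 -9.99999401e-01] [ 0.36691561  0.42584221 -5.42924995] [ 0.01522954 -0.01396879  0.00486876] 0.016153738105972412
```

View pics/w3b.png

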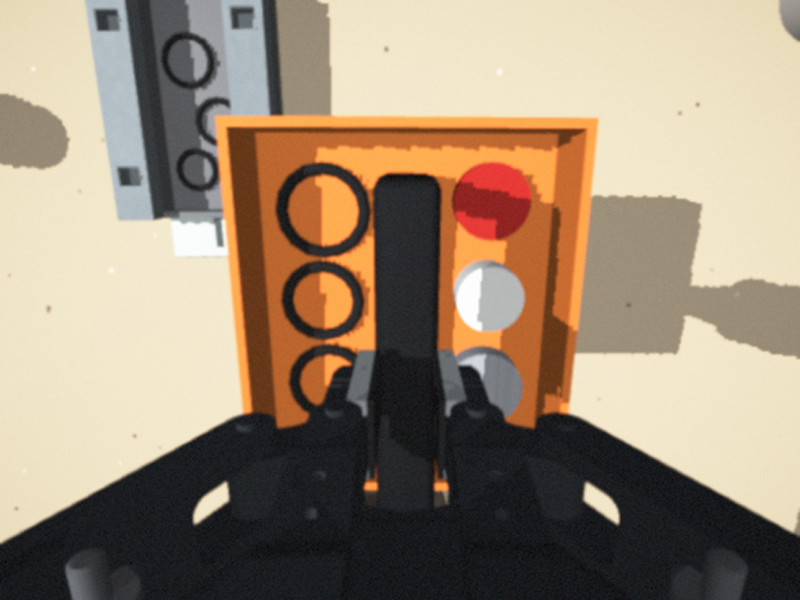

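Three sockets show, near (107,19), (242,18) and (130,176). The held tray's far rim corners are at (216,117) and (598,119). I'll enlarge the sockets for accuracy.

```bash
python3 - <<'E'
from h import *
im=load("w3")["color"][:,:,::-1]
o=np.zeros((600,800,3),np.uint8)
z=lambda x0,y0,w,h:cv2.resize(im[y0:y0+h,x0:x0+w],None,fx=8,fy=8,interpolation=cv2.INTER_CUBIC)
o[0:240,0:240]=z(54,0,30,30);o[0:240,260:500]=z(140,0,30,30);o[0:240,520:760]=z(68,98,30,30)
o[300:540,0:240]=z(130,64,30,30);o[300:540,260:500]=z(364,64,30,30);o[300:540,520:800]=z(230,100,35,30)
cv2.imwrite("pics/crop3.png",o)
E
```

```text
(no output)
```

View pics/crop3.png

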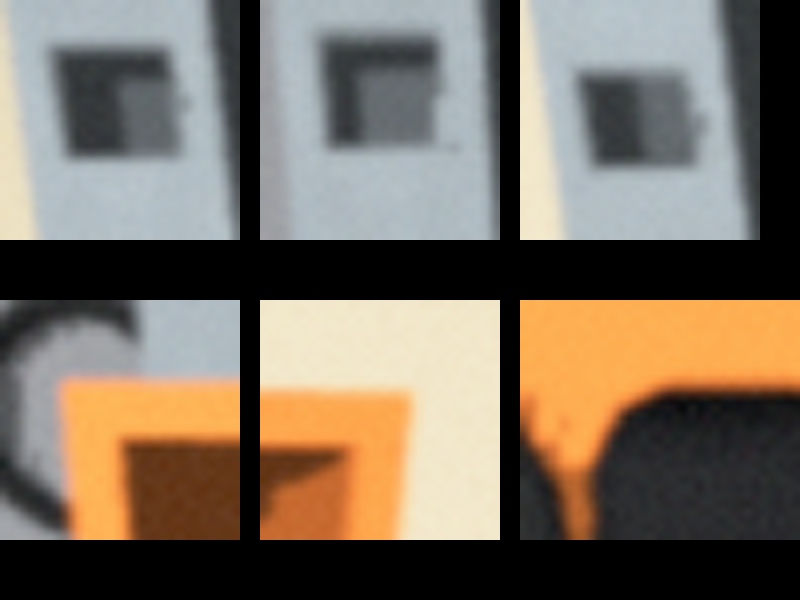

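Crop: socket centres are at panel pixels (117,102), (121,93) and (119,118). The held tray's rim corners are at (58,80) and (152,92).

```bash
python3 - <<'E'
from h import *
c=load("w3")
P=lambda x0,y0,x,y:(x0+(x+.5)/8-.5,y0+(y+.5)/8-.5)
S=np.array([at(c,*P(54,0,117,102),.062),at(c,*P(140,0,121,93),.062),at(c,*P(68,98,119,118),.062)])[:,:2]
print(S,np.linalg.norm(S[0]-S[1]),np.linalg.norm(S[0]-S[2]),np.degrees([np.arctan2(*(S[0]-S[2])[::-1]),np.arctan2(*(S[0]-S[1])[::-1])-np.pi/2]))
print("centre",(S[1]+S[2])/2)
tcp=np.array([.37154,-.04123]);zr=.3426-.0297
F=np.array([at(c,*P(130,64,58,80),zr),at(c,*P(364,64,152,92),zr)])[:,:2]
d=F[1]-F[0];th=np.arctan2(d[1],d[0])+np.pi/2;x=np.array([np.cos(th),np.sin(th)])
print(F,np.linalg.norm(d),"yaw",np.degrees(th));ctr=F.mean(0)-.085*x
print("tray centre",ctr,"rel tcp",ctr-tcp, "in tray axes",(ctr-tcp)@x,(ctr-tcp)@[-x[1],x[0]])
E
```

```text
[[0.54348026 0.22258856]
 [0.54943238 0.107302  ]
 [0.41443628 0.21533063]] 0.1154401120588067 0.12924792052444817 [3.21914303 2.95549449]
centre [0.48193433 0.16131631]
[[ 0.45223845  0.03817771]
 [ 0.45893657 -0.11077459]] 0.14910282394867586 yaw 2.5747561218092088
tray centre [ 0.37067332 -0.04011688] rel tcp [-0.00086668  0.00111312] in tray axes -0.0008158018383389468 0.0011509257032992959
```

Emit:
step_arm(rows="0.017 -0.028 0 0 0 0 -1; 0.0346 -0.056 0 0 0 0 -1; 0.0346 -0.056 0 0 0 0 -1; 0.0346 -0.056 0 0 0 0 -1; 0.0346 -0.056 0 0 0 0 -1; 0.0346 -0.056 0 0 0 0 -1; 0.0346 -0.056 0 0 0 0 -1; 0.017 -0.028 0 0 0 -0.001 -1")

```text
time: 7.15
ee_pos: [0.4832, 0.1651, 0.3426]
orientation: [-3.137, -0.088, 0.0]
wrist_force: [0.7, 0.2, -5.3]
finger_gap: 0.0164
```

Emit:
step_arm(rows="0 0 0 0 0 0 -1; 0 0 0.04 0 0 0 -1; 0 0 0.07 0 0 0 -1; 0 0 0.07 0 0 0 -1; 0 0 0.07 0 0 0 -1; 0 0 0.06 0 0 0 -1; 0 0 0 0 0 0 -1; 0 0 0 0 0 0 -1")

```text
time: 7.82
ee_pos: [0.481, 0.1606, 0.1873]
orientation: [3.14, 0.084, -0.006]
wrist_force: [0.0, 0.4, -4.1]
finger_gap: 0.0162
```

Emit:
step_arm(rows="0 0 0 0 0 0 -1; 0 0 0 0 0 0 -1; 0 0 0 0 0 0 -1")

```text
time: 8.07
ee_pos: [0.483, 0.162, 0.1902]
orientation: [-3.14, -0.085, -0.005]
wrist_force: [0.8, 0.1, -4.5]
finger_gap: 0.0159
```

```bash
cat > st.py <<'E'
from h import *
s=telemetry.read_state();R=cv2.Rodrigues(s["orientation"])[0];print(s["time"],s["ee_pos"].round(5),"yaw",np.degrees(np.arctan2(R[1,0],R[0,0])).round(3),R[2].round(4),"F",s["wrist_force"].round(2),"M",s["ft_torque"].round(3),s["finger_gap"])
d=np.array([.4825,.1612])-s["ee_pos"][:2];print("to go tool shares",(R[:2,0]@d/.5).round(4),(R[:2,1]@d/.5).round(4))
E
python3 st.py
```

```text
8.0667 [0.48298 0.16198 0.19018] yaw 3.096 [ 3.3e-03 -6.0e-04 -1.0e+00] F [ 0.76  0.14 -4.46] M [ 0.008  0.019 -0.024] 0.015858039336340207
to go tool shares -0.001 0.0015
```

Emit:
step_arm(rows="-0.001 0.0015 0 0 0 0 -1; 0 0 0.02 0 0 0 -1; 0 0 0.02 0 0 0 -1; 0 0 0.02 0 0 0 -1; 0 0 0.016 0 0 0 -1; 0 0 0 0 0 0 -1; 0 0 0 0 0 0 -1; 0 0 0 0 0 0 -1")

```text
time: 8.73
ee_pos: [0.4813, 0.161, 0.1502]
orientation: [-3.14, -0.086, 0.0]
wrist_force: [1.0, 0.8, -5.4]
finger_gap: 0.0161
```

```bash
python3 st.py
```

```text
8.7333 [0.48135 0.16101 0.15016] yaw 3.132 [-1.e-04 -3.e-04 -1.e+00] F [ 0.96  0.8  -5.43] M [-0.007 -0.076 -0.019] 0.016068360599339665
to go tool shares 0.0023 -0.0003
```

Free air at −5.4 N. I lower in 1 to 1.5 mm steps and watch the force.

Emit:
step_arm(rows="0.002 0 0.003 0 0 0 -1; 0 0 0.003 0 0 0 -1; 0 0 0.003 0 0 0 -1; 0 0 0.002 0 0 0 -1; 0 0 0 0 0 0 -1")

```text
time: 9.15
ee_pos: [0.4821, 0.1607, 0.1445]
orientation: [3.14, 0.085, -0.0]
wrist_force: [0.5, 0.1, -5.8]
finger_gap: 0.0166
```

```bash
python3 st.py
```

```text
9.15 [0.48214 0.16073 0.14451] yaw 3.116 [-2.e-04  1.e-04 -1.e+00] F [ 0.48  0.13 -5.78] M [-0.026  0.002 -0.02 ] 0.016554155686714346
to go tool shares 0.0008 -0.0009
```

Emit:
step_arm(rows="0 0 0.002 0 0 0 -1; 0 0 0.002 0 0 0 -1; 0 0 0 0 0 0 -1")

```text
time: 9.4
ee_pos: [0.4822, 0.1608, 0.1425]
orientation: [3.14, 0.085, -0.0]
wrist_force: [0.4, -0.9, -4.8]
finger_gap: 0.016
```

Emit:
step_arm(rows="0 0 0.002 0 0 0 -1; 0 0 0.002 0 0 0 -1; 0 0 0 0 0 0 -1")

```text
time: 9.65
ee_pos: [0.4822, 0.1608, 0.1405]
orientation: [3.14, 0.085, -0.0]
wrist_force: [-0.2, 0.6, -4.9]
finger_gap: 0.016
```

```bash
python3 st.py
```

```text
9.65 [0.48215 0.16076 0.14047] yaw 3.117 [-3.e-04  1.e-04 -1.e+00] F [-0.24  0.56 -4.95] M [-0.107 -0.031  0.033] 0.015978329517791358
to go tool shares 0.0007 -0.0008
```

Already about 5 mm below rail-top height with no push, so the lugs are entering the sockets. Continuing gently.

Emit:
step_arm(rows="0 0 0.002 0 0 0 -1; 0 0 0.002 0 0 0 -1; 0 0 0.002 0 0 0 -1; 0 0 0 0 0 0 -1; 0 0 0 0 0 0 -1")

```text
time: 10.07
ee_pos: [0.4822, 0.1608, 0.1376]
orientation: [3.14, 0.086, -0.0]
wrist_force: [0.5, -0.4, -5.7]
finger_gap: 0.016
```

Emit:
step_arm(rows="0 0 0.002 0 0 0 -1; 0 0 0.002 0 0 0 -1; 0 0 0 0 0 0 -1; 0 0 0 0 0 0 -1")

```text
time: 10.4
ee_pos: [0.4822, 0.1608, 0.1356]
orientation: [3.14, 0.086, -0.0]
wrist_force: [0.8, 0.4, -5.2]
finger_gap: 0.0158
```

```bash
python3 st.py
```

```text
10.4 [0.4822  0.16079 0.1356 ] yaw 3.119 [-1.e-04  1.e-04 -1.e+00] F [ 0.79  0.42 -5.17] M [-0.043  0.003 -0.031] 0.015826786439572915
to go tool shares 0.0006 -0.0008
```

Emit:
step_arm(rows="0 0 0.002 0 0 0 -1; 0 0 0.001 0 0 0 -1; 0 0 0 0 0 0 -1")

```text
time: 10.65
ee_pos: [0.4822, 0.1608, 0.134]
orientation: [3.14, 0.085, -0.0]
wrist_force: [0.0, 1.1, -5.2]
finger_gap: 0.0161
```

Emit:
step_arm(rows="0 0 0.001 0 0 0 -1; 0 0 0.001 0 0 0 -1; 0 0 0 0 0 0 -1")

```text
time: 10.9
ee_pos: [0.4823, 0.1609, 0.1338]
orientation: [3.14, 0.086, 0.001]
wrist_force: [-2.6, -0.6, 4.4]
finger_gap: 0.0165
```

```bash
python3 st.py
```

```text
10.9 [0.48231 0.16088 0.1338 ] yaw 3.121 [ 4.e-04  4.e-04 -1.e+00] F [-2.59 -0.62  4.38] M [-0.258  0.672  0.044] 0.01654574717843739
to go tool shares 0.0004 -0.0006
```

Firm contact at z = 0.1338, where about 0.1335 was expected for home. I press slightly more and look.

Emit:
step_arm(rows="0 0 0.001 0 0 0 -1; 0 0 0 0 0 0 -1; 0 0 0 0 0 0 -1")

```text
time: 11.15
ee_pos: [0.4824, 0.1609, 0.1337]
orientation: [3.14, 0.085, 0.001]
wrist_force: [-4.8, -2.3, 8.6]
finger_gap: 0.016
```

```bash
python3 st.py; python3 - <<'E'
from h import *
s=snap("scene","s4");u,v=map(int,proj(s,[.48,.16,.1]));print(u,v)
cv2.imwrite("pics/s4c.png",cv2.resize(s["color"][v-60:v+60,u-80:u+80],(800,600),interpolation=2)[:,:,::-1])
E
```

```text
11.15 [0.48235 0.16089 0.13375] yaw 3.117 [ 7.e-04  6.e-04 -1.e+00] F [-4.79 -2.28  8.61] M [-0.606  1.091 -0.043] 0.016024236453911878
to go tool shares 0.0003 -0.0006
329 202
```

View pics/s4c.png

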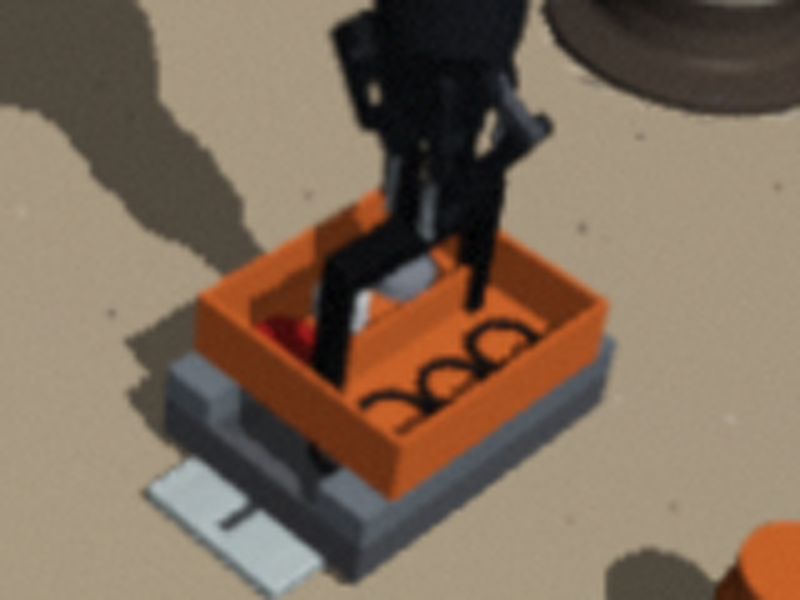

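The scene view shows the orange tray sitting flat on the rails, with no gap along the near edge from (200,350) to (395,495) to (605,345). I ease the push, open, wait, and retreat straight up.

Emit:
step_arm(rows="0 0 -0.002 0 0 0 -1; 0 0 0 0 0 0 -1; 0 0 0 0 0 0 0.5; 0 0 0 0 0 0 0.5; 0 0 0 0 0 0 1; 0 0 0 0 0 0 1; 0 0 0 0 0 0 1; 0 0 0 0 0 0 1")

```text
time: 11.87
ee_pos: [0.4824, 0.1609, 0.1338]
orientation: [-3.14, -0.085, -0.0]
wrist_force: [0.5, 0.6, -0.5]
finger_gap: 0.085
```

Emit:
step_arm(rows="0 0 0 0 0 0 1; 0 0 0 0 0 0 1; 0 0 0 0 0 0 1; 0 0 0 0 0 0 1")

```text
time: 12.2
ee_pos: [0.4823, 0.1608, 0.1337]
orientation: [3.14, 0.085, 0.0]
wrist_force: [0.2, -0.3, 0.2]
finger_gap: 0.0855
```

```bash
python3 st.py
```

```text
12.2 [0.48227 0.16085 0.13368] yaw 3.118 [ 0.  0. -1.] F [ 0.18 -0.28  0.22] M [0.001 0.012 0.036] 0.08549416578312644
to go tool shares 0.0005 -0.0007
```

Emit:
step_arm(rows="0 0 -0.02 0 0 0 1; 0 0 -0.03 0 0 0 1; 0 0 -0.05 0 0 0 1; 0 0 -0.07 0 0 0 1; 0 0 -0.07 0 0 0 1; 0 0 -0.07 0 0 0 1; 0 0 -0.07 0 0 0 1; 0 0 -0.05 0 0 0 1")

```text
time: 12.87
ee_pos: [0.4823, 0.1614, 0.3528]
orientation: [-3.14, -0.086, -0.005]
wrist_force: [1.2, 0.4, -0.1]
finger_gap: 0.0854
```

Emit:
step_arm(rows="-0.04 0.05 0 0 0 0 1; -0.04 0.06 0 0 0 0 1; -0.04 0.06 0 0 0 0 1; 0 0.06 0 0 0 0 1; 0 0.06 0 0 0 0 1; 0 0 0 0 0 0 1; 0 0 0 0 0 0 1; 0 0 0 0 0 0 1")

```text
time: 13.53
ee_pos: [0.4302, 0.0136, 0.3493]
orientation: [-3.14, -0.086, -0.001]
wrist_force: [0.0, 1.8, -0.4]
finger_gap: 0.0855
```

```bash
python3 st.py; python3 - <<'E'
from h import *
s=snap("scene","s5");t=snap("top","t5");w=snap("wrist","w5")
o=np.zeros((600,800,3),np.uint8);o[:300,:400]=cv2.resize(t["color"],(400,300),interpolation=3);o[300:,:400]=cv2.resize(w["color"],(400,300),interpolation=3)
u,v=map(int,proj(s,[.48,.16,.08]));o[:300,400:]=cv2.resize(s["color"][v-54:v+54,u-72:u+72],(400,300),interpolation=2)
u,v=map(int,proj(t,[.48,.16,.08]));o[300:,400:]=cv2.resize(t["color"][v-54:v+54,u-72:u+72],(400,300),interpolation=2)
print(u,v);cv2.imwrite("pics/f5.png",o[:,:,::-1])
E
```

```text
13.5333 [0.43016 0.01356 0.34925] yaw 3.14 [ 7.e-04 -3.e-04 -1.e+00] F [ 0.04  1.79 -0.38] M [ 0.033  0.047 -0.031] 0.08546239857196113
to go tool shares 0.1207 -0.2891
191 243
```

View pics/f5.png

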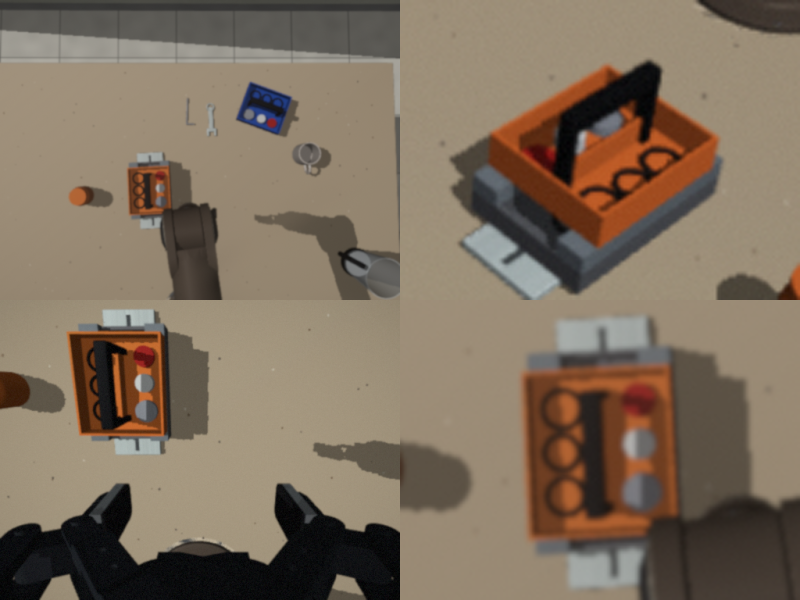

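The tray sits level on the grey tray with no gap under it. The mug, jar, spanner, hex key and blue tray are unmoved, and the arm is clear.

```bash
python3 -c "
from h import *
print(workorder.sign_off())"
```

```text
the job is handed in; nothing more can be done
None
```

The orange spares tray is seated on the grey tray and I've handed the job in, at about 13.7 s of the 58 s allowed. I picked it up by its handle bar, turned it to match the runner, and lowered it in 1 mm steps. All the lugs went into the sockets on the first try, so I didn't need to search for them.

- **Seating:** It touched bottom with the handle about 152 mm high, which is the fully-home height. The highest push I read was about 14 N, counting the tray's weight. I eased that off before opening the gripper.
- **Last look:** The final pictures show the tray level with no visible gap on the rails. The mug, jar, spanner, hex key and blue tray look unmoved, and the arm is clear with the gripper open.
- **Disagreements:** The finger opening read 16 mm on the 20 mm bar, but the grip held throughout. Camera estimates of the tray positions differed by up to about 2 to 3 mm, which did not affect the fit.

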